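# Strap the pump down and hold the coupling guard open

### The arm

A 7-joint arm with a two-finger parallel gripper is mounted at the origin on the work surface. World frame = base frame: x ahead of the robot, y to its left, z up, the work surface at z = 0. Lengths are in m, angles in rad, forces in N, time in s.
With the tool pointing down it reaches from about 0.4 to 0.875 m from the base axis. Payload 19.3 kg.
Tool frame: the origin (TCP) lies at the very end of the fingers, on their centre line; the grasp point (between the pads) lies 19 mm behind it; z points along the fingers, y is the line along which they close (so a half turn about z gives the same grasp; the last joint's range is limited). The gripper opens to 85 mm and grips with 20 to 120 N. Pads are 22 mm wide; open, the fingers measure 114 mm over their backs; the gripper's body (76 mm by 85 mm) begins 54 mm behind the grasp point. The pads swing forward as they close: fully open they stand 13 mm farther back than shut.
Start: joints at [1.124, 0.521, -0.036, 1.599, 0.021, 1.021, -0.113], TCP at [0.23, -0.581, 0.231] pointing down, gripper open.
Joint ranges: [-2.91, 2.91], [-0.3, 2.13], [-1.5, 1.42], [0.17, 2.43], [-1.26, 4.41], [0.16, 1.93], [-2.52, 2.52]. Speed limits (rad/s): [1.89, 1.89, 2.39, 2.39, 3.01, 3.01, 3.01].

### API

Orientations are given as [roll, pitch, yaw] about the fixed x, y, z axes, in that order (R = Rz(yaw) Ry(pitch) Rx(roll)).
In Python, from workcell import bot gives the robot as it stands. The module is installed in compiled form; this text tells all that it offers.
- The arm moves only by the tool apply_moves, never from a script. Its arguments are lists of equal length, an entry for each row: "claw": the finger opening in m, from 0 to 0.0854; "xyz": the shift along the tool's x, y, z in m, a list of three; "twist": the turn, a rotation vector about the tool's x, y, z in rad, a list of three. A call has 1 to 20 rows; each row shifts and turns the commanded pose from where the row before left it, along the tool's axes as they then stand; what a row does not reach is not made up. A row lasts 1/10 s, in which the tool goes at most 50 mm and 8.59 degrees, less where a joint would pass 70% of its speed; a pose out of reach is approached as far as the arm can. A call with a gripper value outside its range is refused whole. The fingers move at their own pace and stop on an object; "force" is the grip in N (left out, the last holds). Time passes only in rows, so rows that do not move let the fingers close. It gives the time, the measured TCP pose, the force, the opening and the grip force at its end, in the units of the state.
- bot.observe(): the state, without advancing time (a new reading comes with each control period).
- bot.grab_frame(name): name is "scene" or "top" or "wrist"; returns a dict with "img" (480x640x3 uint8, red, green, blue), "vfov" (degrees; the focal length in pixels is half the picture's height over the tangent of half this angle, whatever the lens; pixels are square), "cx", "cy" (the principal point, pixels), "view" (4x4, takes a point from world to camera coordinates). Camera axes: x right, y up, looking along -z (the intrinsics and any distortion apply to the point x, -y, -z); pixel columns grow to the right and rows downward; lengths in m; the calibration is good to about 2 mm. A picture is of the moment at which its call begins. There is no depth.
- bot.job_done(): hands the job in; it is judged then, once.
Trained networks look in the newest picture that a camera, given by its name, has taken for a name from the list of things; names that differ only in an ending like _2 or _b are one class to them, and where a whole thing is asked for, a point or a joint stands for the part that bears it (a point fixed in the world has none). Each returns a list of dicts, best first, with "score" (0 to 1); they miss things now and then, are a little off and sometimes report something else, mostly with a low value. They report only what shows in the picture. A call takes as long as a camera call.
- bot.find_in(camera, query): "position" ([x, y, z] in m, in world coordinates, good to about 4 mm: the middle of the surface that is visible of it).
The state is a dict: "clock": time; "qpos": joint angles; "qd": joint speeds; "joint_efforts": joint torques, N m; "position": TCP position; "tool_rot": TCP orientation; "force": force on the tool from outside, world axes, zero at the start; "moment": the same for the moment, N m; "grip_width": finger opening in m; "finger_force": force on a finger pad.
Only numpy, scipy, OpenCV 4.12 (cv2) and the standard library are available. Lean on these libraries where they do the work, as an engineer would, in place of code of your own. Each camera call takes 0.05 s, during which the arm holds its last target. There are 200 camera calls.

### The job

On the pump run-in stand, first swing the yellow hold-down strap down over the pump until it lies fully home in its forked catch. Then lift the clear coupling guard by its black bar handle to 60 degrees open and keep it there so a fitter can reach the coupling: the guard falls shut by itself, so finish while still holding it by the bar. Do not lift the guard before the strap is home, and leave the other things on the bench where they are.

Things in the scene. Friction and masses are not known exactly. Their poses are not given: they have to be found in the camera images.
- stand: Green base plate 280 (x) x 570 (y) x 15 mm fixed to the bench; place and yaw vary. Origin on the bench surface; x points away from the robot, y left, z up. On it: pump with red cover under the strap at y +120 mm (109 mm in x, top 129 above the bench); clear guard with yellow frame over the coupling at y -75; blue motor at y -260 (top 147).
- strap (a joint): Angle of the hold-down strap, rad: 0 = level, home in its catch (a stop); grows as its near end rises. Starts raised by about 0.55 to 0.95. The pivot is stiff (0.22 N m friction), so the strap stays wherever it is left; 2 N pushed down on its outer half moves it.
- strap_pivot (a point): Strap pivot, on the far side of the pump, at x 85, y 120, z 140 mm in the stand frame. The pivot axis is the stand's y. The strap is a yellow flat bar 24 mm wide and 8 mm thick (4 mm above and below the pivot), running 175 mm from the pivot towards the robot (stand -x) when home.
- strap_end (a point): Centre of the red ball (26 mm) at the strap's free end, 200 mm from the pivot; home, it is 140 mm above the bench, just on the robot's side of the forked catch: two dark prongs 155 mm high, 28 mm apart inside, 8 mm thick, 20 mm in x, centred 165 mm from the pivot; the strap lies between them.
- guard (a joint): Opening angle of the clear guard, rad: 0 = shut, grows as its near edge rises about the hinge at its far top edge; 60 degrees is 1.047. Starts shut. The guard (about 0.6 kg, varies by 30 %) has no stay or spring and falls shut when let go below about 1.6 rad.
- guard_hinge (a point): Middle of the guard's hinge axis, at x 80, y -75, z 140 mm in the stand frame; the axis is the stand's y. The guard is a top panel 160 mm (x) x 164 mm (y) x 5 mm, level with the hinge when shut, with a front panel hanging 87 mm down from its near edge.
- guard_bar (a point): Black round bar handle on top of the guard: 12 mm thick, 110 mm long along the stand's y, a post at each end. Origin at mid-bar, on its axis: shut, 152 mm nearer the robot than the hinge and 45 mm above it (185 above the bench, 42 above the panel); at 60 degrees, 37 mm nearer than the hinge, 154 mm above it, panel on the robot's side. The bar can turn between gripping fingers.
- casting: Bystander: brown pump housing casting 150 x 120 x 50 mm with two bores, lying on the bench to the left. Origin under its centre.
- wrench: Bystander: steel wrench about 160 mm long lying along y on the stand's plate, on the robot's side of the guard. Origin under its middle.
- gear: Bystander: steel pump gear, diameter 60 mm, 36 mm high, on the stand's plate on the robot's side of the motor. Origin under its centre.
- oiler: Bystander: yellow oil bottle with red cap, 60 mm diameter, 150 mm high, on the bench to the right. Origin under its centre.
- driver: Bystander: screwdriver lying on the bench to the left. Origin under its middle.
- hub: Bystander: dark steel coupling hub, 68 mm diameter, 45 mm high, on the bench to the right. Origin under its centre.

How it is judged:
On the way, in this order (a step that is already met when the one before it is completed fails the run):
1. strap home in its catch with the guard still shut (value of joint strap below 0.06 rad and value of joint guard below 0.15 rad), for 0.2 s.
2. guard being lifted by its bar (value of joint guard above 0.4 rad and contact force between the fingers and guard above 0.5 N and distance between the grasp point and guard_bar below 0.045 m), for 0.2 s.
At the end, for the whole second after the job is handed in: Strap within 0.06 rad of home; guard still at 60 degrees open within 7 degrees (0.927 to 1.167 rad, slower than 0.1 rad/s) and carried by the fingers (more than 0.5 N) with the grasp point within 45 mm of the middle of its black bar, all through the last second (value of joint strap below 0.06 rad and value of joint guard between 0.927 and 1.167 rad and velocity of joint guard between -0.1 and 0.1 rad/s and contact force between the fingers and guard above 0.5 N and distance between the grasp point and guard_bar below 0.045 m); the arm keeps its last pose, push and grip.
It fails at once if guard lifted (over 0.15 rad) while the strap is not home (value of joint guard above 0.15 rad and value of joint strap above 0.06 rad).
It fails at once if a bystander moved more than 30 mm (distance of any of casting, wrench, gear, oiler, driver, hub from where it was at the start of the episode above 0.03 m).
It also fails if it takes over 43 s, if anything falls off the work surface, if the arm or the gripper's body presses on something with over 40 N, if the wrist force passes 120 N, or if a joint passes its speed limit or range.

## Working session

There is one attempt and no reset: what is moved stays moved. The work goes in short steps, Python scripts to look and compute and a tool call to move; the robot and the scene stay as the last step left them, time stands still between calls to the robot, and variables do not carry over. Pictures are saved under pics/ and viewed, at most 10 in all, crops included, and the job is handed in when it is done.

Besides the shell and the picture viewer there is one more tool, called after "Call:" in YAML: its name, and indented under it one key for each argument. apply_moves: Moves the arm, as the interface text tells. Its arguments: {"type":"object","properties":{"claw":{"type":"array"},"xyz":{"type":"array"},"twist":{"type":"array"},"force":{"type":"number"}},"required":["claw","xyz","twist"]}

```bash
mkdir -p pics; python3 - <<'E'
from workcell import bot
import cv2,numpy as np
s=bot.observe();print(s)
for c in ("scene","top"):
    f=bot.grab_frame(c);cv2.imwrite(f"pics/{c}0.png",f["img"][:,:,::-1]);print(c,f["vfov"],f["cx"],f["cy"],np.round(f["view"],3).tolist())
    for q in ("strap_end","guard_bar","guard","strap","stand","wrench","gear","oiler","hub","casting","driver"):
        r=bot.find_in(c,q);print(q,[(np.round(d["position"],3).tolist(),round(d["score"],2)) for d in r[:2]])
E
```

```text
{'clock': 0.0, 'qpos': array([ 1.12378696,  0.52200404, -0.03630958,  1.60000148,  0.0211738 ,
        1.02112845, -0.11282617]), 'qd': array([ 0.00091955,  0.00060729, -0.00155106,  0.00088296,  0.00050518,
        0.00235382, -0.00072189]), 'joint_efforts': array([-1.63172463e-03, -9.27126145e+01,  1.97983079e+00, -3.69941461e+01,
        1.78298238e-02,  8.38020234e-03, -1.91247926e-05]), 'position': array([ 0.22980661, -0.58084549,  0.23073448]), 'tool_rot': array([-3.14043751e+00,  7.05602096e-05,  3.76743994e-01]), 'force': array([0.5751272 , 0.22687852, 0.29895992]), 'moment': array([ 0.04357076,  0.08593724, -0.00265887]), 'finger_force': 0.0, 'grip_width': 0.0855311363819324}
scene 48.87355908170416 324.50078681187347 241.88655045711178 [[-0.356, 0.934, -0.007, 0.21], [-0.786, -0.296, 0.543, 0.333], [0.505, 0.199, 0.84, -1.819], [0.0, 0.0, 0.0, 1.0]]
strap_end [([0.552, 0.129, 0.2], 0.66)]
guard_bar [([0.575, -0.07, 0.145], 0.97), ([0.489, -0.234, 0.038], 0.34)]
guard [([0.578, -0.062, 0.139], 0.79)]
strap [([0.549, 0.125, 0.202], 0.78)]
stand [([0.618, -0.033, 0.085], 0.61)
[... 333 characters left out ...]
4.191166011642046 326.61986343984466 242.08996007737315 [[-0.016, -1.0, -0.009, -0.024], [0.995, -0.017, 0.102, -0.559], [-0.102, -0.007, 0.995, -1.579], [0.0, 0.0, 0.0, 1.0]]
strap_end [([0.539, 0.129, 0.201], 0.88)]
guard_bar [([0.575, -0.067, 0.144], 0.9), ([0.438, -0.567, 0.103], 0.69)]
guard [([0.575, -0.072, 0.144], 0.94)]
strap [([0.541, 0.121, 0.205], 0.69)]
stand [([0.566, -0.053, 0.079], 0.94), ([0.438, -0.569, 0.103], 0.62)]
wrench [([0.455, -0.065, 0.02], 0.88), ([0.573, -0.071, 0.144], 0.29)]
gear [([0.498, -0.236, 0.038], 0.75)]
oiler [([0.439, -0.569, 0.097], 0.97)]
hub [([0.549, -0.544, 0.018], 0.7)]
casting [([0.463, 0.47, 0.051], 0.96)]
driver [([0.611, 0.399, 0.02], 0.97)]
```

View pics/scene0.png

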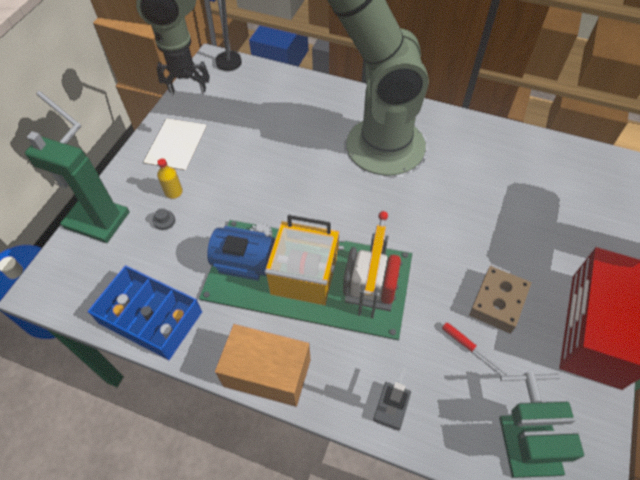

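View pics/top0.png

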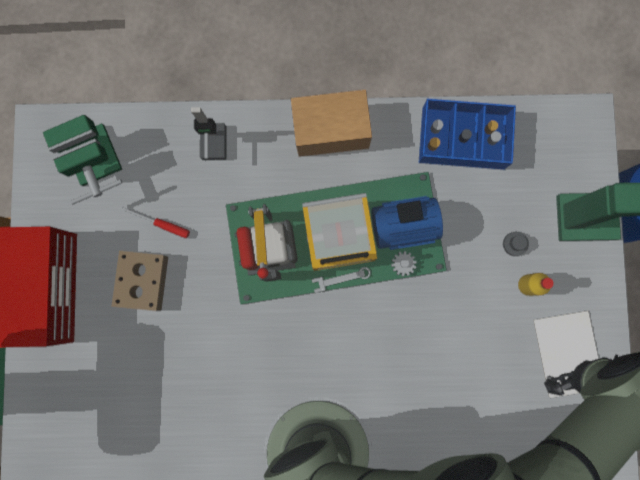

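```bash
cat > h.py <<'E'
import numpy as np,cv2
from workcell import bot
def cam(c):
    f=bot.grab_frame(c);f["f"]=240/np.tan(np.radians(f["vfov"]/2));return f
def ray(f,u,v):
    V=np.array(f["view"]);R=V[:3,:3];o=-R.T@V[:3,3]
    return o,R.T@np.array([(u-f["cx"])/f["f"],-(v-f["cy"])/f["f"],-1])
def atz(f,u,v,z):
    o,d=ray(f,u,v);return o+d*(z-o[2])/d[2]
def proj(f,p):
    V=np.array(f["view"]);q=V[:3,:3]@p+V[:3,3];return np.array([f["cx"]-f["f"]*q[0]/q[2],f["cy"]+f["f"]*q[1]/q[2]])
E
python3 - <<'E'
from h import *
f=cam("top");g=cam("scene")
I=cv2.cvtColor(f["img"],cv2.COLOR_RGB2HSV)
m=((I[...,0]>45)&(I[...,0]<90)&(I[...,1]>90)).astype(np.uint8)*255
m[:165]=0;m[310:]=0;m[:,:215]=0;m[:,460:]=0
pts=cv2.findNonZero(m);r=cv2.minAreaRect(pts);b=cv2.boxPoints(r);print(b)
w=np.array([atz(f,u,v,.015) for u,v in b]);print(w.round(4),[np.linalg.norm(w[i]-w[i-1]).round(4) for i in range(4)])
c=w.mean(0);e=[w[i]-w[i-1] for i in range(4)];L=max(e,key=lambda a:np.linalg.norm(a)*(1 if a[1]>0 else 0))
yaw=np.arctan2(-L[0],L[1]);print("c",c,"yaw",yaw)
# ball
res=[]
for F,(u,v) in ((f,(264,272)),(g,(383,215))):
    H=cv2.cvtColor(F["img"],cv2.COLOR_RGB2HSV);mm=((H[...,0]<8)|(H[...,0]>172))&(H[...,1]>150)
    n=9;y,x=np.nonzero(mm[v-n:v+n,u-n:u+n]);res.append((F,x.mean()+u-n,y.mean()+v-n));print(res[-1][1:],len(x))
A=[];B=[]
for F,u,v in res:
    o,d=ray(F,u,v);d/=np.linalg.norm(d);P=np.eye(3)-np.outer(d,d);A.append(P);B.append(P@o)
p=np.linalg.lstsq(np.vstack(A),np.hstack(B),rcond=None)[0];print("ball",p)
R=np.array([[np.cos(yaw),-np.sin(yaw),0],[np.sin(yaw),np.cos(yaw),0],[0,0,1]]);o=c*[1,1,0]
q=R.T@(p-o);print("ball stand",q,"ang",np.arctan2(q[2]-.14,.085-q[0]),"len",np.hypot(q[2]-.14,.085-q[0]))
for n,pp in dict(bar=[-.072,-.075,.185],piv=[.085,.12,.14],home=[-.115,.12,.14],hinge=[.08,-.075,.14]).items():
    P=o+R@np.array(pp);print(n,P.round(4),proj(f,P).round(1),proj(g,P).round(1))
E
```

```text
[[225.18768 205.3693 ]
 [429.10913 172.00034]
 [445.0692  269.53415]
 [241.14777 302.9031 ]]
[[ 0.6669  0.2449  0.015 ]
 [ 0.7503 -0.3208  0.015 ]
 [ 0.4793 -0.355   0.015 ]
 [ 0.398   0.2012  0.015 ]] [np.float64(0.2724), np.float64(0.5719), np.float64(0.2731), np.float64(0.5621)]
c [ 0.57363049 -0.05741605  0.015     ] yaw 0.1450378028079375
(np.float64(262.18055555555554), np.float64(272.4861111111111)) 72
(np.float64(383.3157894736842), np.float64(214.9736842105263)) 38
ball [0.46712315 0.11574777 0.25286462]
ball stand [-0.08036172  0.18673916  0.25286462] ang 0.5989058190178365 len 0.20020719109480278
bar [ 0.5132 -0.142   0.185 ] [370.6 253.3] [285.1 215.4]
piv [0.6404 0.0736 0.14  ] [283.5 206.4] [343.7 287. ]
home [0.4425 0.0447 0.14  ] [295.7 284.1] [358.  224.7]
hinge [ 0.6636 -0.1201  0.14  ] [359.4 196.1] [271.4 271.3]
```

```bash
cat >> h.py <<'E'
yaw=.145
R=np.array([[np.cos(yaw),-np.sin(yaw),0],[np.sin(yaw),np.cos(yaw),0],[0,0,1]])
o=np.array([.5736,-.0574,0])+R@[0,.0665,0]
W=lambda p:o+R@np.array(p,float)
E
python3 - <<'E'
from h import *
P=[]
for c in("top","scene"):
    f=cam(c);im=f["img"][:,:,::-1].copy()
    im=cv2.resize(im,None,fx=3,fy=3);
    for p,k in (([-.072,-.13,.185],0),([-.072,-.02,.185],0),([-.072,-.075,.185],0),([.085,.12,.14],1),([.08,-.157,.14],2),([.08,.007,.14],2),([-.08,-.157,.14],2),([-.08,.007,.14],2),([-.08,.12,.155],3),([-.08,.10,.155],3),([-.08,.14,.155],3)):
        u,v=proj(f,W(p))*3+1;cv2.circle(im,(int(u),int(v)),4,[(255,0,255),(0,255,0),(255,255,0),(0,0,255)][k],1)
    x,y=((205,160) if c=="top" else (190,195));P.append(im[y*3:y*3+450,x*3:x*3+750][:, :])
    cv2.imwrite(f"pics/{c}1.png",P[-1])
v=cv2.resize(np.vstack(P),None,fx=.66,fy=.66);cv2.imwrite("pics/ov.png",v);print(v.shape)
for p in ([-.072,-.075,.185],[.085,.12,.14],[-.115,.12,.14],[.08,-.075,.14]):print(W(p).round(4))
E
```

```text
(594, 495, 3)
[ 0.5036 -0.0762  0.185 ]
[0.6308 0.1394 0.14  ]
[0.4329 0.1105 0.14  ]
[ 0.654  -0.0543  0.14  ]
```

View pics/ov.png

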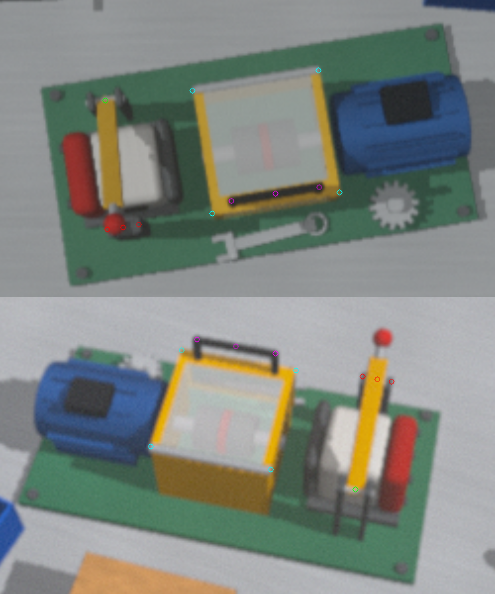

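Call:
apply_moves:
  claw: [0, 0, 0, 0, 0, 0, 0, 0, 0, 0, 0, 0, 0, 0, 0, 0, 0, 0, 0, 0]
  xyz:
    - [0.038, -0.005, -0.012]
    - [0.038, -0.005, -0.012]
    - [0.038, -0.005, -0.012]
    - [0.038, -0.005, -0.012]
    - [0.038, -0.005, -0.012]
    - [0.038, -0.005, -0.012]
    - [0.038, -0.005, -0.012]
    - [0.038, -0.005, -0.012]
    - [0.038, -0.005, 0]
    - [0.038, -0.005, 0]
    - [0.038, -0.005, 0]
    - [0.038, -0.005, 0]
    - [0.038, -0.005, 0]
    - [0.038, -0.005, 0]
    - [0.038, -0.005, 0]
    - [0.038, -0.005, 0]
    - [0.038, -0.005, 0]
    - [0.038, -0.005, 0]
    - [0.038, -0.005, 0]
    - [0.038, -0.005, 0]
  twist:
    - [0, 0, -0.067]
    - [0, 0, -0.067]
    - [0, 0, -0.067]
    - [0, 0, -0.067]
    - [0, 0, -0.067]
    - [0, 0, -0.067]
    - [0, 0, -0.067]
    - [0, 0, -0.067]
    - [0, 0, -0.067]
    - [0, 0, -0.067]
    - [0, 0, -0.067]
    - [0, 0, -0.067]
    - [0, 0, -0.067]
    - [0, 0, -0.067]
    - [0, 0, -0.067]
    - [0, 0, -0.067]
    - [0, 0, -0.067]
    - [0, 0, -0.067]
    - [0, 0, -0.067]
    - [0, 0, -0.067]
  force: 40

```text
clock: 3.4
position: [0.5238, 0.0672, 0.3274]
tool_rot: [3.141, -0.0, 1.719]
force: [0.6, 0.5, 0.2]
grip_width: 0.0002
finger_force: 0.0
```

```bash
cat >> h.py <<'E'
from scipy.spatial.transform import Rotation as Ro
def delta(p):
    s=bot.observe();T=Ro.from_euler("xyz",s["tool_rot"]).as_matrix()
    return (T.T@(W(p)-s["position"])).round(4)
E
python3 - <<'E'
from h import *
print(delta([-.04,.12,.30]))
f=cam("wrist");cv2.imwrite("pics/w0.png",f["img"][:,:,::-1])
f=cam("wrist")
for q in("strap_end","guard_bar"):print(q,[((R.T@(d["position"]-o)).round(3),round(d["score"],2)) for d in bot.find_in("wrist",q)[:2]])
E
```

```text
[ 0.056  -0.0085  0.0274]
strap_end [(array([-0.023,  0.122,  0.215]), 0.92)]
guard_bar [(array([ 0.027, -0.025,  0.142]), 0.72)]
```

View pics/w0.png

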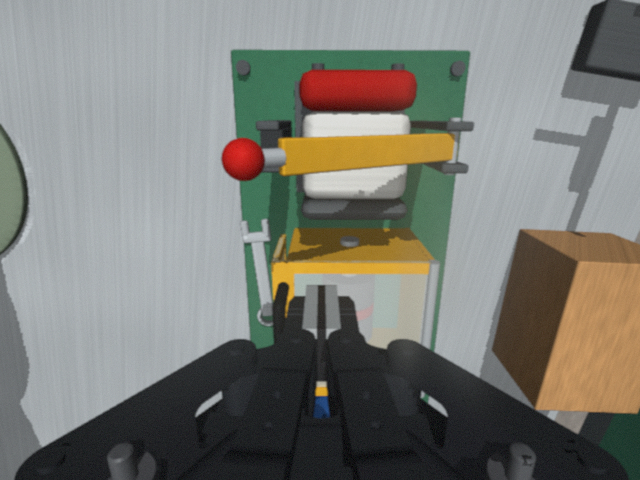

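Call:
apply_moves:
  claw: [0, 0, 0, 0, 0, 0, 0, 0, 0, 0, 0, 0, 0, 0, 0, 0, 0, 0]
  xyz:
    - [0.028, -0.004, 0]
    - [0.028, -0.004, 0]
    - [0, 0, 0.02]
    - [0, 0, 0.02]
    - [0, 0, 0.02]
    - [0, 0, 0.01]
    - [0, 0, 0.01]
    - [0, 0, 0.01]
    - [0, 0, 0.01]
    - [0, 0, 0.01]
    - [0, 0, 0.01]
    - [0, 0, 0.01]
    - [0, 0, 0.01]
    - [0, 0, 0.01]
    - [0, 0, 0.01]
    - [0, 0, 0.01]
    - [0, 0, 0.01]
    - [0, 0, 0]
  twist:
    - [0, 0, 0]
    - [0, 0, 0]
    - [0, 0, 0]
    - [0, 0, 0]
    - [0, 0, 0]
    - [0, 0, 0]
    - [0, 0, 0]
    - [0, 0, 0]
    - [0, 0, 0]
    - [0, 0, 0]
    - [0, 0, 0]
    - [0, 0, 0]
    - [0, 0, 0]
    - [0, 0, 0]
    - [0, 0, 0]
    - [0, 0, 0]
    - [0, 0, 0]
    - [0, 0, 0]

```text
clock: 5.4
position: [0.5074, 0.1198, 0.1459]
tool_rot: [-3.14, 0.0, 1.717]
force: [-0.5, -0.1, 0.1]
grip_width: -0.0004
finger_force: 0.0
```

Call:
apply_moves:
  claw: [0, 0, 0, 0, 0]
  xyz:
    - [0, 0, 0.001]
    - [0, 0, 0.001]
    - [0, 0, 0.001]
    - [0, 0, 0.001]
    - [0, 0, 0]
  twist:
    - [0, 0, 0]
    - [0, 0, 0]
    - [0, 0, 0]
    - [0, 0, 0]
    - [0, 0, 0]

```text
clock: 5.9
position: [0.5082, 0.12, 0.144]
tool_rot: [3.141, 0.0, 1.717]
force: [-3.6, -1.2, 11.2]
grip_width: -0.0002
finger_force: 5.3
```

```bash
python3 - <<'E'
from h import *
f=cam("wrist");cv2.imwrite("pics/w1.png",f["img"][:,:,::-1]);print(bot.observe()["force"],bot.observe()["position"])
g=cam("scene")
H=cv2.cvtColor(g["img"],cv2.COLOR_RGB2HSV);mm=(((H[...,0]<8)|(H[...,0]>172))&(H[...,1]>150))[205:250,355:400]
y,x=np.nonzero(mm);print(x.mean()+355 if len(x) else 0,y.mean()+205 if len(x) else 0,len(x),[ (a,proj(g,W([.085-.2*np.cos(a),.12,.14+.2*np.sin(a)])).round(1)) for a in(0,.06,.2,.6)])
for c in("top","scene"):
    cam(c);print([((R.T@(d["position"]-o)).round(3),round(d["score"],2)) for d in bot.find_in(c,"strap_end")[:2]])
E
```

```text
[-3.07380761 -1.02626297 10.83003611] [0.50823051 0.1200044  0.14398228]
0 0 0 [(0, array([381.7, 228.9])), (0.06, array([382. , 226.6])), (0.2, array([382.7, 221.8])), (0.6, array([383.2, 215. ]))]
[]
[(array([0.03 , 0.12 , 0.143]), 0.69)]
```

View pics/w1.png

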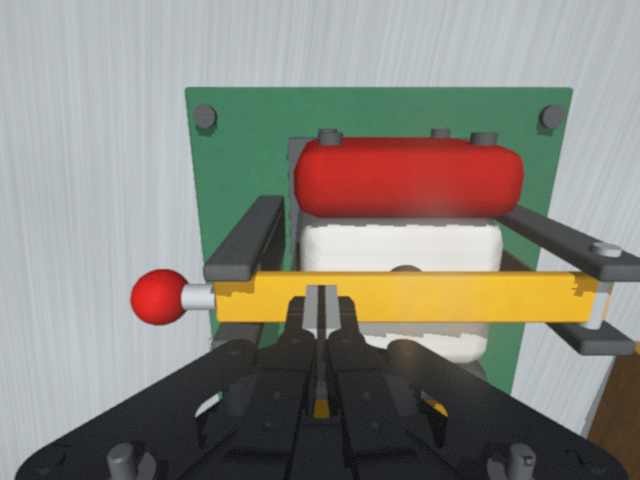

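Call:
apply_moves:
  claw: [0, 0, 0, 0, 0.07, 0.07, 0.07, 0.07, 0.07, 0.07, 0.07, 0.07]
  xyz:
    - [0, 0, -0.03]
    - [0, 0, -0.03]
    - [0, 0, -0.03]
    - [0, 0, -0.02]
    - [-0.03, -0.006, 0]
    - [-0.03, -0.006, 0]
    - [-0.03, -0.005, 0]
    - [-0.03, -0.005, 0]
    - [-0.03, -0.005, 0]
    - [-0.03, -0.005, 0]
    - [-0.015, 0, 0]
    - [0, 0, 0]
  twist:
    - [0, 0, 0]
    - [0, 0, 0]
    - [0, 0, 0]
    - [0, 0, 0]
    - [0, 0, 0]
    - [0, 0, 0]
    - [0, 0, 0]
    - [0, 0, 0]
    - [0, 0, 0]
    - [0, 0, 0]
    - [0, 0, 0]
    - [0, 0, 0]

```text
clock: 7.4
position: [0.5048, -0.0794, 0.2533]
tool_rot: [3.141, 0.0, 1.714]
force: [-0.2, 0.4, -0.4]
grip_width: 0.07
finger_force: 0.0
```

```bash
python3 - <<'E'
from h import *
f=cam("wrist");cv2.imwrite("pics/w2.png",f["img"][:,:,::-1]);print(delta([-.072,-.075,.166]))
for p in ([-.072,-.13,.185],[-.072,-.02,.185],[-.072,-.075,.185],[-.115,.12,.14]):print(proj(f,W(p)).round(0))
for c in("top","scene"):
    cam(c);print([((R.T@(d["position"]-o)).round(3),round(d["score"],2)) for q in("strap_end","strap") for d in bot.find_in(c,q)[:1]])
E
```

```text
[ 0.0017 -0.001   0.0873]
[319. 321.]
[318. 156.]
[318. 245.]
[244. -96.]
[(array([-0.021,  0.121,  0.142]), 0.62), (array([-0.019,  0.116,  0.146]), 0.93)]
[(array([-0.007,  0.12 ,  0.145]), 0.66), (array([-0.012,  0.119,  0.143]), 0.56)]
```

View pics/w2.png

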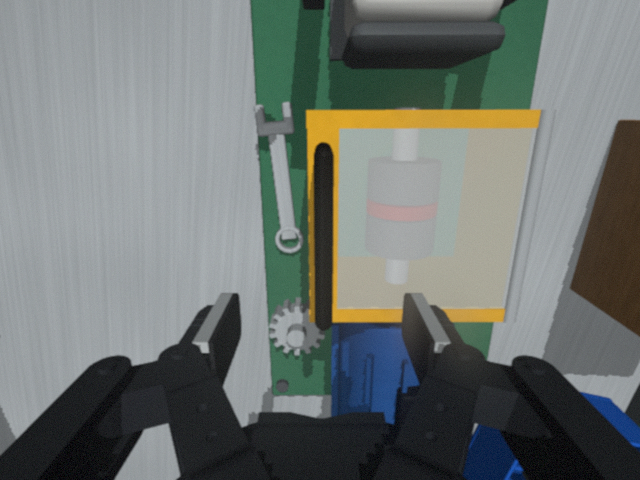

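Call:
apply_moves:
  claw: [0.07, 0.07, 0.07, 0.07, 0.07, 0.07, 0, 0, 0, 0, 0, 0, 0, 0]
  xyz:
    - [0.002, 0.002, 0.02]
    - [0, 0, 0.02]
    - [0, 0, 0.02]
    - [0, 0, 0.015]
    - [0, 0, 0.01]
    - [0, 0, 0.002]
    - [0, 0, 0]
    - [0, 0, 0]
    - [0, 0, 0]
    - [0, 0, 0]
    - [0, 0, 0]
    - [0, 0, 0]
    - [0, 0, 0]
    - [0, 0, 0]
  twist:
    - [0, 0, 0]
    - [0, 0, 0]
    - [0, 0, 0]
    - [0, 0, 0]
    - [0, 0, 0]
    - [0, 0, 0]
    - [0, 0, 0]
    - [0, 0, 0]
    - [0, 0, 0]
    - [0, 0, 0]
    - [0, 0, 0]
    - [0, 0, 0]
    - [0, 0, 0]
    - [0, 0, 0]
  force: 40

```text
clock: 9.15
position: [0.5058, -0.0755, 0.1668]
tool_rot: [-3.141, 0.0, 1.716]
force: [-7.2, -0.4, 10.5]
grip_width: 0.0106
finger_force: 39.0
```

```bash
python3 -c "
import numpy as np
t=np.linspace(0,1.05,21)+.288;r=.1585
p=np.c_[-r*np.cos(t),-r*np.sin(t)];d=np.diff(np.round((p-p[0]),3),axis=0);print([[0,round(a,3),round(b,3)] for a,b in d],d.sum(0))"
```

```text
[[0, np.float64(0.003), np.float64(-0.008)], [0, np.float64(0.003), np.float64(-0.008)], [0, np.float64(0.003), np.float64(-0.007)], [0, np.float64(0.004), np.float64(-0.008)], [0, np.float64(0.004), np.float64(-0.007)], [0, np.float64(0.004), np.float64(-0.007)], [0, np.float64(0.005), np.float64(-0.007)], [0, np.float64(0.006), np.float64(-0.006)], [0, np.float64(0.005), np.float64(-0.006)], [0, np.float64(0.006), np.float64(-0.006)], [0, np.float64(0.006), np.float64(-0.006)], [0, np.float64(0.007), np.float64(-0.005)], [0, np.float64(0.006), np.float64(-0.005)], [0, np.float64(0.007), np.float64(-0.004)], [0, np.float64(0.008), np.float64(-0.004)], [0, np.float64(0.007), np.float64(-0.004)], [0, np.float64(0.008), np.float64(-0.004)], [0, np.float64(0.007), np.float64(-0.003)], [0, np.float64(0.008), np.float64(-0.002)], [0, np.float64(0.008), np.float64(-0.002)]] [ 0.115 -0.109]
```

First half, then a force check.

Call:
apply_moves:
  claw: [0, 0, 0, 0, 0, 0, 0, 0, 0, 0]
  xyz:
    - [0, 0.003, -0.008]
    - [0, 0.003, -0.008]
    - [0, 0.003, -0.007]
    - [0, 0.004, -0.008]
    - [0, 0.004, -0.007]
    - [0, 0.004, -0.007]
    - [0, 0.005, -0.007]
    - [0, 0.006, -0.006]
    - [0, 0.005, -0.006]
    - [0, 0.006, -0.006]
  twist:
    - [0, 0, 0]
    - [0, 0, 0]
    - [0, 0, 0]
    - [0, 0, 0]
    - [0, 0, 0]
    - [0, 0, 0]
    - [0, 0, 0]
    - [0, 0, 0]
    - [0, 0, 0]
    - [0, 0, 0]

```text
clock: 10.15
position: [0.5454, -0.0698, 0.2365]
tool_rot: [-3.134, 0.0, 1.716]
force: [-30.6, -1.4, 21.2]
grip_width: 0.0106
finger_force: 41.0
```

Call:
apply_moves:
  claw: [0, 0, 0]
  xyz:
    - [0, -0.002, -0.002]
    - [0, -0.001, -0.001]
    - [0, 0, 0]
  twist:
    - [0, 0, 0]
    - [0, 0, 0]
    - [0, 0, 0]

```text
clock: 10.45
position: [0.5471, -0.0695, 0.2389]
tool_rot: [3.139, -0.0, 1.717]
force: [14.1, -0.5, -22.8]
grip_width: 0.0104
finger_force: 39.5
```

Call:
apply_moves:
  claw: [0, 0, 0, 0, 0, 0, 0, 0, 0, 0, 0, 0]
  xyz:
    - [0, 0.001, 0.001]
    - [0, 0.003, -0.003]
    - [0, 0.003, -0.003]
    - [0, 0.003, -0.002]
    - [0, 0.004, -0.003]
    - [0, 0.003, -0.002]
    - [0, 0.003, -0.002]
    - [0, 0.004, -0.002]
    - [0, 0.003, -0.002]
    - [0, 0.004, -0.002]
    - [0, 0, 0]
    - [0, 0, 0]
  twist:
    - [0, 0, 0]
    - [0, 0, 0]
    - [0, 0, 0]
    - [0, 0, 0]
    - [0, 0, 0]
    - [0, 0, 0]
    - [0, 0, 0]
    - [0, 0, 0]
    - [0, 0, 0]
    - [0, 0, 0]
    - [0, 0, 0]
    - [0, 0, 0]

```text
clock: 11.65
position: [0.5759, -0.0653, 0.2611]
tool_rot: [-3.141, 0.001, 1.716]
force: [-19.8, -3.0, 23.4]
grip_width: 0.0103
finger_force: 44.0
```

Call:
apply_moves:
  claw: [0, 0, 0, 0, 0, 0, 0, 0, 0]
  xyz:
    - [0, -0.001, -0.001]
    - [0, 0.003, -0.002]
    - [0, 0.003, -0.002]
    - [0, 0.004, -0.002]
    - [0, 0.004, -0.002]
    - [0, 0.003, -0.001]
    - [0, 0.004, -0.002]
    - [0, 0, 0]
    - [0, 0, 0]
  twist:
    - [0, 0, 0]
    - [0, 0, 0]
    - [0, 0, 0]
    - [0, 0, 0]
    - [0, 0, 0]
    - [0, 0, 0]
    - [0, 0, 0]
    - [0, 0, 0]
    - [0, 0, 0]

```text
clock: 12.55
position: [0.5967, -0.0622, 0.2726]
tool_rot: [3.141, 0.001, 1.716]
force: [-9.1, -1.8, 10.8]
grip_width: 0.0105
finger_force: 41.8
```

Call:
apply_moves:
  claw: [0, 0, 0, 0, 0, 0, 0, 0, 0]
  xyz:
    - [0, 0.003, -0.001]
    - [0, 0.004, -0.002]
    - [0, 0.003, -0.001]
    - [0, 0.004, -0.002]
    - [0, 0.003, -0.001]
    - [0, 0.003, -0.001]
    - [0, 0.002, 0]
    - [0, 0, 0]
    - [0, 0, 0]
  twist:
    - [0, 0, 0]
    - [0, 0, 0]
    - [0, 0, 0]
    - [0, 0, 0]
    - [0, 0, 0]
    - [0, 0, 0]
    - [0, 0, 0]
    - [0, 0, 0]
    - [0, 0, 0]

```text
clock: 13.45
position: [0.6187, -0.059, 0.2802]
tool_rot: [3.14, 0.0, 1.717]
force: [-3.9, -2.8, 6.4]
grip_width: 0.01
finger_force: 41.2
```

```bash
python3 - <<'E'
from h import *
s=bot.observe();t=R.T@(s["position"]-o);print(t,s["force"])
b=t+[0,0,.019];r=b-np.array([.08,0,.14]);print("theta",np.arctan2(r[2],-r[0])-.288,np.hypot(r[0],r[2]))
P=[]
g=cam("scene")
k=cv2.resize(g["img"][190:340,190:420,::-1],None,fx=3,fy=3)
for a in (.93,1.047,1.167):
    for y in(-.157,.007):
        u,v=proj(g,W([.08-.16*np.cos(a),y,.14+.16*np.sin(a)]));print(a,y,u,v);cv2.circle(k,(int(3*(u-190)),int(3*(v-190))),3,(255,0,255),1)
cv2.imwrite("pics/end.png",k)
for c in("scene","top"):
    cam(c);print([((R.T@(d["position"]-o)).round(3),round(d["score"],2)) for q in("guard_bar","strap_end") for d in bot.find_in(c,q)[:1]])
E
```

```text
[ 0.0444319  -0.07459041  0.28022687] [-3.94195396 -2.83605862  6.41319668]
theta 1.063024365570147 0.16315111440075397
0.93 -0.157 271.15363259955535 212.75929666650495
0.93 0.007 334.66333930402647 224.1209194403624
1.047 -0.157 269.078592976247 215.28833591197142
1.047 0.007 333.38319275191725 226.83747969820422
1.167 -0.157 266.8461771687379 218.78152508054936
1.167 0.007 331.93259292549385 230.53270446179178
[(array([ 0.041, -0.064,  0.221]), 0.93), (array([-0.007,  0.12 ,  0.144]), 0.84)]
[(array([-0.017, -0.008,  0.258]), 0.85), (array([-0.02 ,  0.123,  0.14 ]), 0.8)]
```

View pics/end.png

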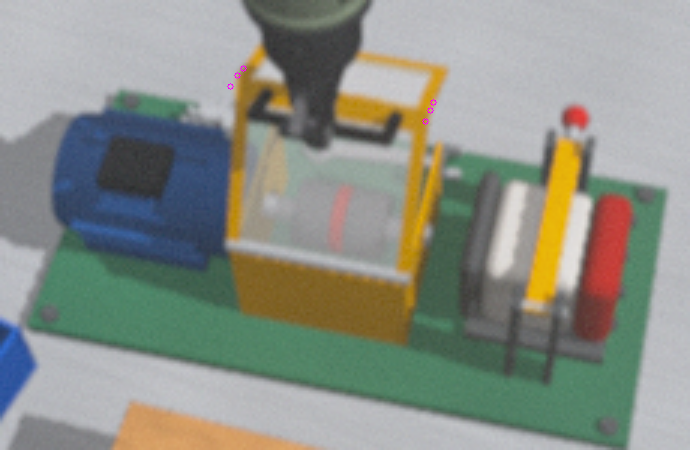

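```bash
python3 -c "
from workcell import bot
print(bot.job_done())"
```

```text
the job is handed in; nothing more can be done
None
```

I swung the strap down into its catch (it stopped hard at 144 mm and sits between the prongs). I then lifted the guard by its bar to about 60 degrees (1.05–1.06 rad from the arm's position) and handed the job in still gripping it with about 40 N; the hand-in gave no verdict.

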